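Pick the spacer that takes up the slack in a crate of biscuit cartons

TASK

The gift cartons in the grey crate must not slide about in the car: find by trial the thickest of the four spacer boards that goes down into the gap at the end of the row without forcing, and slide it by hand, not dropped, all the way to the crate floor, upright. Boards that you tried and that jam or sit loose go back upright in a slot of the wooden stand; the cartons crush easily, so push only lightly, and leave everything else on the table where it is.

Things in the scene. Friction and masses are not known exactly. Their poses are not given: they have to be found in the camera images.
- crate: grey crate fixed on the table, 200 (x) by 300 (y) by 120 mm high, rigid walls and floor 5 mm thick; origin at the centre of its underside, y along its length, z up. In it a tight row of four white gift cartons with brown windows ('row' in any rules; it cannot move and its place is not measured), from the dark pad at the +y end to the gap before the -y end wall. Carton tops flat, 95 mm above the crate's underside; 35 N crushes the card
- gap_wall (a point): the gap: this point is on the inner face of the crate's -y end wall, mid-width, level with the rim (crate frame 0, -145, 120 mm). From that face to the row (towards crate +y) the gap is 12 to 23 mm wide, even, how wide must be found by trial; 190 mm long (x), open down to the crate floor, 115 mm below this point. A spacer is right with under 4 mm of play; one always is
- stand: slotted stand of light wood fixed on the table, 120 (x) by 276 (y) by 45 mm high, origin at the centre of its underside. Four slots along x, open at both ends, 24 mm wide, at y = -105, -35, 35, 105 mm, floor 10 mm above the underside. Each spacer starts in the middle of a slot, its x and y along the stand's
- spacer_yellow_mid (a point): middle of the yellow spacer, a stiff plastic board 90 mm wide (x), 11 mm thick (y), 120 mm high, plus a lifting tab, equally thick, 36 mm wide, 40 mm high, on the middle of its top edge. This point is half-way up: 80 mm above the foot, 80 mm below the tab's top. Foot edges rounded 1.5 mm. 50 to 165 g. Starts upright in any of the stand's slots
- spacer_blue_mid (a point): middle of the blue spacer, a stiff plastic board 90 mm wide (x), 14 mm thick (y), 120 mm high, plus a lifting tab, equally thick, 36 mm wide, 40 mm high, on the middle of its top edge. This point is half-way up: 80 mm above the foot, 80 mm below the tab's top. Foot edges rounded 1.5 mm. 50 to 165 g. Starts upright in any of the stand's slots
- spacer_red_mid (a point): middle of the red spacer, a stiff plastic board 90 mm wide (x), 17 mm thick (y), 120 mm high, plus a lifting tab, equally thick, 36 mm wide, 40 mm high, on the middle of its top edge. This point is half-way up: 80 mm above the foot, 80 mm below the tab's top. Foot edges rounded 1.5 mm. 50 to 165 g. Starts upright in any of the stand's slots
- spacer_green_mid (a point): middle of the green spacer, a stiff plastic board 90 mm wide (x), 20 mm thick (y), 120 mm high, plus a lifting tab, equally thick, 36 mm wide, 40 mm high, on the middle of its top edge. This point is half-way up: 80 mm above the foot, 80 mm below the tab's top. Foot edges rounded 1.5 mm. 50 to 165 g. Starts upright in any of the stand's slots
- label_roll: bystander: pink roll of labels, 54 mm across, 22 mm high, lying on the cartons' tops towards the crate's +y half; origin at the centre of its underside
- tape: bystander: black tape dispenser, 50 by 110 by 80 mm high; origin under its middle
- mug: bystander: blue mug, 80 mm across, 92 mm high; origin at the centre of its underside
- ribbon: bystander: red ribbon spool, 68 mm across, 34 mm high; origin at the centre of its underside
- marker: bystander: white and black marker pen, 130 mm long, 15 mm thick, lying on the cartons; origin under its middle
- jam: bystander: jar of jam, 68 mm across, 85 mm high; origin at the centre of its underside

How it is judged:
On the way:
1. the right spacer is guided down by the gripper (still touching it) until it stands on the crate floor in the gap (((z of spacer_yellow_mid in the frame of crate between 0.08 and 0.089 m and y of spacer_yellow_mid in the frame of crate between -0.145 and -0.127 m and x of spacer_yellow_mid in the frame of crate between -0.055 and 0.055 m and angle between spacer_yellow_mid's own z axis and vertical below 0.12 rad and y of row in the frame of crate below 0 m and contact force between the fingers and spacer_yellow above 0.5 N) or (z of spacer_blue_mid in the frame of crate between 0.08 and 0.089 m and y of spacer_blue_mid in the frame of crate between -0.145 and -0.127 m and x of spacer_blue_mid in the frame of crate between -0.055 and 0.055 m and angle between spacer_blue_mid's own z axis and vertical below 0.12 rad and y of row in the frame of crate below 0.003 m and contact force between the fingers and spacer_blue above 0.5 N) or (z of spacer_red_mid in the frame of crate between 0.08 and 0.089 m and y of spacer_red_mid in the frame of crate between -0.145 and -0.127 m and x of spacer_red_mid in the frame of crate between -0.055 and 0.055 m and angle between spacer_red_mid's own z axis and vertical below 0.12 rad and y of row in the frame of crate below 0.006 m and contact force between the fingers and spacer_red above 0.5 N) or (z of spacer_green_mid in the frame of crate between 0.08 and 0.089 m and y of spacer_green_mid in the frame of crate between -0.145 and -0.127 m and x of spacer_green_mid in the frame of crate between -0.055 and 0.055 m and angle between spacer_green_mid's own z axis and vertical below 0.12 rad and y of row in the frame of crate below 0.009 m and contact force between the fingers and spacer_green above 0.5 N))), for 0.1 s.
At the end, for the whole second after the job is handed in: One spacer stands in the gap, foot within 4 mm of the crate floor, upright within 0.12 rad, with less than 4 mm of play (gap minus thickness); the other three are in the stand's slots, height within about 8 mm of their start, tilted under 0.5 rad; all are released and at rest ((((z of spacer_yellow_mid in the frame of crate between 0.08 and 0.089 m and y of spacer_yellow_mid in the frame of crate between -0.145 and -0.127 m and x of spacer_yellow_mid in the frame of crate between -0.055 and 0.055 m and angle between spacer_yellow_mid's own z axis and vertical below 0.12 rad and y of row in the frame of crate below 0 m) and (z of spacer_blue_mid in the frame of stand between 0.08 and 0.098 m and x of spacer_blue_mid in the frame of stand between -0.04 and 0.04 m and y of spacer_blue_mid in the frame of stand between -0.135 and 0.135 m and angle between spacer_blue_mid's own z axis and vertical below 0.5 rad) and (z of spacer_red_mid in the frame of stand between 0.08 and 0.098 m and x of spacer_red_mid in the frame of stand between -0.04 and 0.04 m and y of spacer_red_mid in the frame of stand between -0.135 and 0.135 m and angle between spacer_red_mid's own z axis and vertical below 0.5 rad) and (z of spacer_green_mid in the frame of stand between 0.08 and 0.098 m and x of spacer_green_mid in the frame of stand between -0.04 and 0.04 m and y of spacer_green_mid in the frame of stand between -0.135 and 0.135 m and angle between spacer_green_mid's own z axis and vertical below 0.5 rad)) or ((z of spacer_blue_mid in the frame of crate between 0.08 and 0.089 m and y of spacer_blue_mid in the frame of crate between -0.145 and -0.127 m and x of spacer_blue_mid in the frame of crate between -0.055 and 0.055 m and angle between spacer_blue_mid's own z axis and vertical below 0.12 rad and y of row in the frame of crate below 0.003 m) and (z of spacer_yellow_mid in the frame of stand between 0.08 and 0.098 m and x of spacer_yellow_mid in the frame of stand between -0.04 and 0.04 m and y of spacer_yellow_mid in the frame of stand between -0.135 and 0.135 m and angle between spacer_yellow_mid's own z axis and vertical below 0.5 rad) and (z of spacer_red_mid in the frame of stand between 0.08 and 0.098 m and x of spacer_red_mid in the frame of stand between -0.04 and 0.04 m and y of spacer_red_mid in the frame of stand between -0.135 and 0.135 m and angle between spacer_red_mid's own z axis and vertical below 0.5 rad) and (z of spacer_green_mid in the frame of stand between 0.08 and 0.098 m and x of spacer_green_mid in the frame of stand between -0.04 and 0.04 m and y of spacer_green_mid in the frame of stand between -0.135 and 0.135 m and angle between spacer_green_mid's own z axis and vertical below 0.5 rad)) or ((z of spacer_red_mid in the frame of crate between 0.08 and 0.089 m and y of spacer_red_mid in the frame of crate between -0.145 and -0.127 m and x of spacer_red_mid in the frame of crate between -0.055 and 0.055 m and angle between spacer_red_mid's own z axis and vertical below 0.12 rad and y of row in the frame of crate below 0.006 m) and (z of spacer_yellow_mid in the frame of stand between 0.08 and 0.098 m and x of spacer_yellow_mid in the frame of stand between -0.04 and 0.04 m and y of spacer_yellow_mid in the frame of stand between -0.135 and 0.135 m and angle between spacer_yellow_mid's own z axis and vertical below 0.5 rad) and (z of spacer_blue_mid in the frame of stand between 0.08 and 0.098 m and x of spacer_blue_mid in the frame of stand between -0.04 and 0.04 m and y of spacer_blue_mid in the frame of stand between -0.135 and 0.135 m and angle between spacer_blue_mid's own z axis and vertical below 0.5 rad) and (z of spacer_green_mid in the frame of stand between 0.08 and 0.098 m and x of spacer_green_mid in the frame of stand between -0.04 and 0.04 m and y of spacer_green_mid in the frame of stand between -0.135 and 0.135 m and angle between spacer_green_mid's own z axis and vertical below 0.5 rad)) or ((z of spacer_green_mid in the frame of crate between 0.08 and 0.089 m and y of spacer_green_mid in the frame of crate between -0.145 and -0.127 m and x of spacer_green_mid in the frame of crate between -0.055 and 0.055 m and angle between spacer_green_mid's own z axis and vertical below 0.12 rad and y of row in the frame of crate below 0.009 m) and (z of spacer_yellow_mid in the frame of stand between 0.08 and 0.098 m and x of spacer_yellow_mid in the frame of stand between -0.04 and 0.04 m and y of spacer_yellow_mid in the frame of stand between -0.135 and 0.135 m and angle between spacer_yellow_mid's own z axis and vertical below 0.5 rad) and (z of spacer_blue_mid in the frame of stand between 0.08 and 0.098 m and x of spacer_blue_mid in the frame of stand between -0.04 and 0.04 m and y of spacer_blue_mid in the frame of stand between -0.135 and 0.135 m and angle between spacer_blue_mid's own z axis and vertical below 0.5 rad) and (z of spacer_red_mid in the frame of stand between 0.08 and 0.098 m and x of spacer_red_mid in the frame of stand between -0.04 and 0.04 m and y of spacer_red_mid in the frame of stand between -0.135 and 0.135 m and angle between spacer_red_mid's own z axis and vertical below 0.5 rad))) and linear speed of each of spacer_yellow, spacer_blue, spacer_red, spacer_green below 0.02 m/s); the robot touches nothing.
It fails at once if a spacer or the gripper presses on the cartons with more than 35 N (contact force between any of spacer_yellow, spacer_blue, spacer_red, spacer_green, the arm, the fingers and row above 35 N).
It fails at once if a spacer falls over (angle between any of spacer_yellow_mid, spacer_blue_mid, spacer_red_mid, spacer_green_mid's own z axis and vertical above 1 rad).
It fails at once if another thing on the table is shifted by more than 20 mm (distance of any of label_roll, tape, mug, ribbon, marker, jam from where it was at the start of the episode above 0.02 m).
It also fails if it takes over 72 s, if anything falls off the work surface, if the arm or the gripper's body presses on something with over 40 N, if the wrist force passes 120 N, or if a joint passes its speed limit or range.

ROBOT

A 6-joint arm with a two-finger parallel gripper is mounted at the origin on the work surface. World frame = base frame: x ahead of the robot, y to its left, z up, the work surface at z = 0. Lengths are in m, angles in rad, forces in N, time in s.
With the tool pointing down it reaches from about 0.35 to 0.975 m from the base axis. Payload 4.9 kg.
Tool frame: the origin (TCP) lies midway between the tips of the shut fingers; the grasp point (between the pads) lies 19 mm behind it; z points along the fingers, y is the direction in which the jaws open and shut (so a half turn about z gives the same grasp; the last joint's range is limited). The gripper opens to 85 mm and grips with 20 to 120 N. Pads are 22 mm wide; open, the fingers measure 114 mm over their backs; the gripper's body (76 mm by 85 mm) begins 54 mm behind the grasp point. The pads swing forward as they close: fully open they stand 13 mm farther back than shut.
Start: joints at [-1.436, 0.053, 1.613, -0, 1.476, -0.119], TCP at [0.157, -0.605, 0.231] pointing down, gripper open.
Joint ranges: [-3.01, 3.01], [-1.01, 2.22], [0.06, 2.58], [-1.02, 4.17], [0.09, 2.62], [-3.14, 3.14]. Speed limits (rad/s): [2.57, 2.57, 3.14, 3.14, 3.14, 3.14].

INTERFACE

Orientations are given as a rotation vector (axis times angle).
In Python, from station import ctrl gives the robot as it stands.
- The arm moves only by the tool play_rows, never from a script. Its argument "motion" is a list that holds one entry, the list of rows, each a list of 7 numbers: the closure, from -1 (fully open) to 1 (shut), then the shift along the tool's x, y, z in cm, then the turn, a rotation vector about the tool's x, y, z in degrees. A call has 1 to 20 rows; each row is the pose to reach, as a shift and turn from the pose measured when the call began, along the tool's axes at that moment; what a row does not reach only later rows make up. A row lasts 1/8 s, in which the tool goes at most 62.5 mm and 10.7 degrees, less where a joint would pass 70% of its speed; a pose out of reach is approached as far as the arm can. A call with a gripper value outside its range is refused whole. The fingers move at their own pace and stop on an object; "newtons" is the grip in N (left out, the last holds). Time passes only in rows, so rows that repeat a pose let the fingers close. It gives the time, the measured TCP pose, the force and the opening at its end, in the units of the state.
- ctrl.get_obs(): the state, without advancing time (a new reading comes with each control period).
- ctrl.get_image(name): name is "side" or "top" or "wrist"; returns a dict with "color" (384x512x3 uint8, red, green, blue), "mtx" (3x3 intrinsics, pixels), "T" (4x4, takes a point from camera to world coordinates). Camera axes: x right, y up, looking along -z (the intrinsics and any distortion apply to the point x, -y, -z); pixel columns grow to the right and rows downward; lengths in m; the calibration is good to about 2 mm. The wrist camera is an equidistant fisheye: a pixel r from the principal point sees the ray r / f radians off the axis. A picture is of the moment at which its call begins. There is no depth.
- ctrl.finish_job(): hands the job in, once; it reports no verdict.
The state is a dict: "t": time; "q": joint angles; "dq": joint speeds; "effort": joint torques, N m; "tool_pos": TCP position; "tool_rot": TCP orientation; "contact_force": force on the tool from outside, world axes, zero at the start; "wrist_torque": the same for the moment, N m; "opening": finger opening in m.
Only numpy, scipy, OpenCV 4.12 (cv2) and the standard library are available. Lean on these libraries where they do the work, as an engineer would, in place of code of your own. Each camera call takes 0.05 s, during which the arm holds its last target.

## Working session

There is one attempt and no reset: what is moved stays moved. The work goes in short steps, Python scripts to look and compute and a tool call to move; the robot and the scene stay as the last step left them, time stands still between calls to the robot, and variables do not carry over. Pictures are saved under pics/ and viewed, and the job is handed in when it is done.

Besides the shell and the picture viewer there is one more tool, called as name(argument=value, ...) on one line, values as JSON. play_rows: Moves the arm, as the interface text tells. Its arguments: {"type":"object","properties":{"motion":{"type":"array"},"newtons":{"type":"number"}},"required":["motion"]}

```bash
ls; mkdir -p pics; cat > h.py <<'E'
import numpy as np, cv2
from station import ctrl
from scipy.spatial.transform import Rotation as R
def snap(n,f):
    d=ctrl.get_image(n); cv2.imwrite(f'pics/{f}.png',d['color'][:,:,::-1]); np.savez(f'pics/{f}.npz',**{k:np.array(v) for k,v in d.items()}); return d
def proj(d,P):
    P=np.atleast_2d(P); T=d['T']; c=(P-T[:3,3])@T[:3,:3]; u=np.c_[c[:,0]/-c[:,2],-c[:,1]/-c[:,2]]
    return u@np.diag([d['mtx'][0,0],d['mtx'][1,1]])+d['mtx'][:2,2]
def ray(d,uv,z):
    uv=np.atleast_2d(uv); m=d['mtx']; x=(uv[:,0]-m[0,2])/m[0,0]; y=(uv[:,1]-m[1,2])/m[1,1]
    w=np.c_[x,-y,-np.ones(len(x))]@d['T'][:3,:3].T; o=d['T'][:3,3]
    return o+w*((z-o[2])/w[:,2])[:,None]
E
python3 - <<'E'
from h import *
print(ctrl.get_obs())
for n in ['top','side','wrist']:
    d=snap(n,n+'0'); print(n,[k for k in d],d['mtx'],d['T'])
E
```

```text
pics
{'t': 0.0, 'q': array([-1.43600346e+00,  5.33637026e-02,  1.61429622e+00,  4.49132888e-06,
        1.47602508e+00, -1.19006569e-01]), 'dq': array([-0.0004051 , -0.00118458, -0.00028933, -0.00107404,  0.00073816,
       -0.0017657 ]), 'effort': array([-7.16305440e-04, -3.93680513e+01, -3.70177710e+01, -9.53268705e-05,
        7.02261736e-03,  1.01017059e-05]), 'tool_pos': array([ 0.15683944, -0.60434941,  0.23005747]), 'tool_rot': array([-3.11425579e+00, -3.97332619e-01,  1.89068052e-05]), 'contact_force': array([ 0.28049419, -0.90227305,  0.70221414]), 'wrist_torque': array([ 0.02429503, -0.01843196, -0.02764671]), 'opening': 0.08523200070096397}
top ['color', 'mtx', 'T'] [[461.0751471    0.         251.43793862]
 [  0.         461.0751471  193.56616584]
 [  0.           0.           1.        ]] [[-0.01941987  0.99660539 -0.08000353  0.44262256]
 [-0.99980319 -0.01903285  0.00559728 -0.06696306]
 [ 0.00405559  0.08009648  0.99677887  1.60493414]
 [ 0.          0.          0.          1.        ]]
side ['color', 'mtx', 'T'] [[446.14541894   0.         255.21854231]
 [  0.         446.14541894 190.00498053]
 [  0.           0.           1.        ]] [[-0.97267678  0.13309369 -0.19022603  0.32449593]
 [-0.23184852 -0.51419144  0.82574417  0.96023491]
 [ 0.01208874  0.8472858   0.53099965  0.75542553]
 [ 0.          0.          0.          1.        ]]
wrist ['color', 'mtx', 'T'] [[297.31863964   0.         251.81454843]
 [  0.         297.31863964 190.55336719]
 [  0.           0.           1.        ]] [[ 2.51236472e-01  9.22328729e-01  2.93581251e-01  2.31105058e-01]
 [-9.67925717e-01  2.39465006e-01  7.60020883e-02 -5.86406792e-01]
 [-2.03526390e-04 -3.03259339e-01  9.52908039e-01  3.72486848e-01]
 [ 0.00000000e+00  0.00000000e+00  0.00000000e+00  1.00000000e+00]]
```

View pics/top0.png

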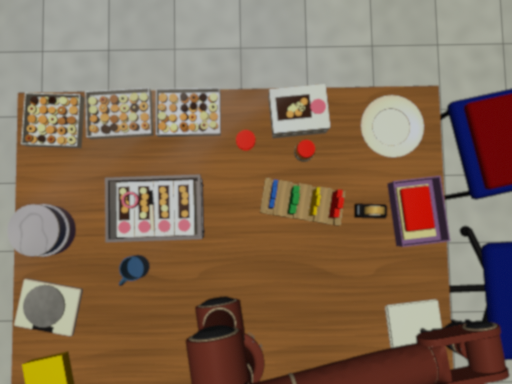

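View pics/side0.png

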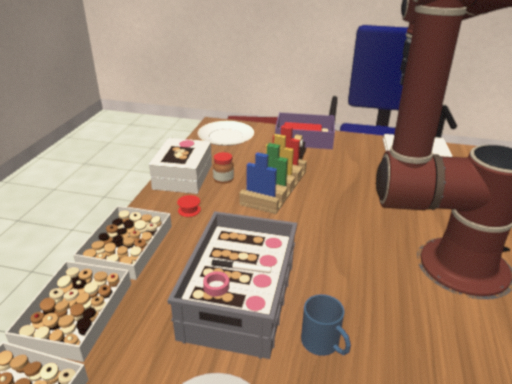

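View pics/wrist0.png

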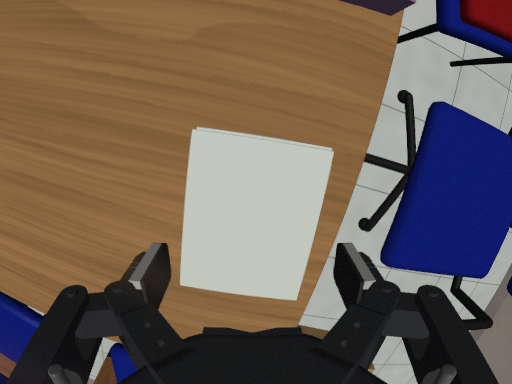

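The top view shows the crate at columns 105–203 and rows 177–241, and the stand at columns 261–345 and rows 178–223, with blue, green, yellow and red from left to right. Image right is world −y and image up is +x. I'll zoom in.

```bash
python3 - <<'E'
import cv2
a=cv2.imread('pics/top0.png')
cv2.imwrite('pics/zc.png',cv2.resize(a[165:255,95:215],None,fx=6,fy=6,interpolation=cv2.INTER_CUBIC))
cv2.imwrite('pics/zs.png',cv2.resize(a[165:235,250:395],None,fx=5.5,fy=5.5,interpolation=cv2.INTER_CUBIC))
a=cv2.imread('pics/side0.png')
cv2.imwrite('pics/zside.png',cv2.resize(a[110:360,160:320],None,fx=2.4,fy=2.4,interpolation=cv2.INTER_CUBIC))
E
```

```text
(no output)
```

View pics/zc.png

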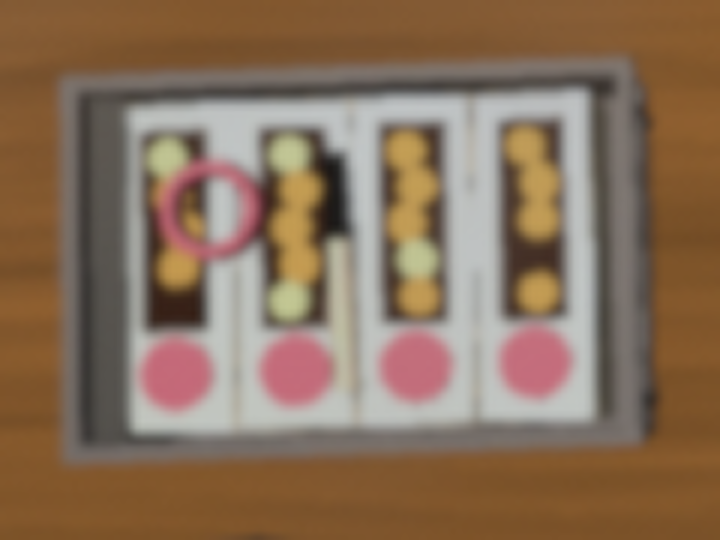

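View pics/zs.png

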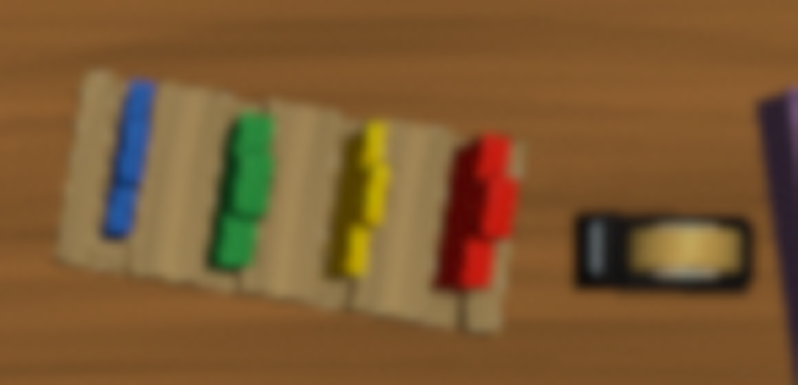

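View pics/zside.png

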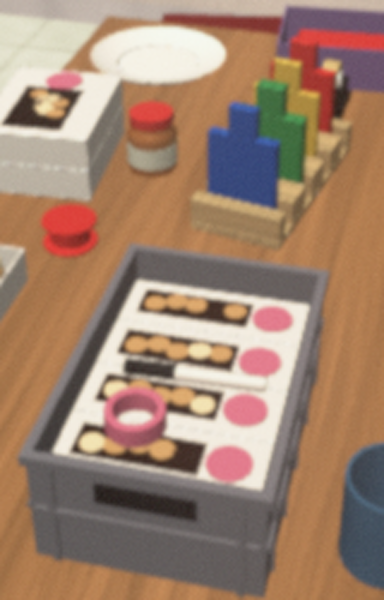

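```bash
cat > fit.py <<'E'
from h import *
from scipy.optimize import least_squares
top={k:np.load('pics/top0.npz')[k] for k in ('mtx','T')}; side={k:np.load('pics/side0.npz')[k] for k in ('mtx','T')}
def fit(hx,hy,z,obs):
    # obs: list of (cam, sx, sy, uv)
    def pts(p):
        c,s=np.cos(p[2]),np.sin(p[2]); return lambda sx,sy: np.array([p[0]+c*sx*hx-s*sy*hy,p[1]+s*sx*hx+c*sy*hy,z])
    f=lambda p: np.concatenate([proj(d,pts(p)(sx,sy))[0]-uv for d,sx,sy,uv in obs])
    r=least_squares(f,p0,loss='soft_l1'); return r.x,r.fun.reshape(-1,2).round(1)
zc=lambda x,y:np.array([95+x/6-.5+.083,165+y/6-.5+.083])
zs=lambda x,y:np.array([250+x/5.5-.4,165+y/5.5-.4])
zd=lambda x,y:np.array([160+x/2.4-.3,110+y/2.4-.3])
# world: image up=+x, image left=+y
ct=[(top,1,1,zc(60,75)),(top,1,-1,zc(632,55)),(top,-1,-1,zc(640,437)),(top,-1,1,zc(65,463))]
cs=[(side,1,1,zd(25,455)),(side,-1,1,zd(270,497)),(side,-1,-1,zd(327,268)),(side,1,-1,zd(135,247))]
p0=[.45,.15,0]
for o in (ct,cs,ct+cs): print('crate',*fit(.1,.15,.12,o))
p0=[.5,-.2,0]
st=[(top,1,1,zs(85,70)),(top,1,-1,zs(525,140)),(top,-1,-1,zs(500,332)),(top,-1,1,zs(55,262))]
ss=[(side,1,1,zd(193,193)),(side,-1,1,zd(278,216)),(side,-1,-1,zd(352,120))]
for o in (st,ss,st+ss): print('stand',*fit(.06,.138,.045,o))
E
python3 fit.py
```

```text
crate [0.52343169 0.24317513 0.01857054] [[ 1.2  1.1]
 [-1.4  1. ]
 [-1.  -0.7]
 [ 1.1 -1.5]]
crate [0.52117965 0.24507226 0.01459346] [[ 0.2 -0.5]
 [ 0.2  0.3]
 [-0.3  1.8]
 [-0.3 -0.7]]
crate [0.52173285 0.24444884 0.01660069] [[ 0.8  1.6]
 [-1.8  1.6]
 [-1.4 -0.1]
 [ 0.7 -1. ]
 [ 0.2 -0.7]
 [ 0.2 -0.1]
 [-0.6  1.5]
 [-0.5 -0.8]]
stand [ 0.53893343 -0.24847275 -0.17549441] [[-0.   0.1]
 [ 0.2 -0.1]
 [-0.2 -0. ]
 [ 0.  -0. ]]
stand [ 0.54093954 -0.25481911 -0.18997494] [[-1.2  0.2]
 [ 0.5  0. ]
 [ 0.3 -0.5]]
stand [ 0.53948289 -0.24938152 -0.17923401] [[ 0.3 -0.2]
 [ 0.5 -0.1]
 [-0.  -0. ]
 [ 0.2 -0.3]
 [-0.9  1.4]
 [ 1.2  1.1]
 [ 0.2  0.1]]
```

```bash
cat >> h.py <<'E'
def tgt(p,yaw,sx=1):
    # tool z down; tool x axis = heading yaw (world), y = jaw
    x=np.array([np.cos(yaw),np.sin(yaw),0]); z=np.array([0,0,-1.]); y=np.cross(z,x)
    return np.array(p,float),R.from_matrix(np.c_[x,y,z])
def rel(p,Rt,o=None):
    o=o or ctrl.get_obs(); R0=R.from_rotvec(o['tool_rot'])
    s=R0.inv().apply(np.array(p)-o['tool_pos'])*100; w=(R0.inv()*Rt).as_rotvec(degrees=True)
    print('shift cm',s.round(2),'turn',w.round(2))
    return s,w
E
python3 - <<'E'
from h import *
o=ctrl.get_obs(); print(R.from_rotvec(o['tool_rot']).as_matrix().round(3))
for yaw in (-.178,-.178+np.pi):
    rel(*tgt([.50,-.25,.40],yaw))
E
```

```text
[[ 0.968  0.251 -0.   ]
 [ 0.251 -0.968  0.002]
 [ 0.    -0.002 -1.   ]]
shift cm [ 42.12 -25.73 -16.92] turn [-9.000e-02  1.000e-02  2.474e+01]
shift cm [ 42.12 -25.73 -16.92] turn [-1.0000e-02 -1.3000e-01 -1.5526e+02]
```

```bash
python3 - <<'E'
from h import *
rel(*tgt([.48,.0,.32],0))
E
```

```text
shift cm [ 46.46 -50.41  -8.88] turn [-0.09 -0.   14.54]
```

play_rows(motion=[[[-0.1,46.5,-50.4,-8.9,0,0,14.5],[-0.1,46.5,-50.4,-8.9,0,0,14.5],[-0.1,46.5,-50.4,-8.9,0,0,14.5],[-0.1,46.5,-50.4,-8.9,0,0,14.5],[-0.1,46.5,-50.4,-8.9,0,0,14.5],[-0.1,46.5,-50.4,-8.9,0,0,14.5],[-0.1,46.5,-50.4,-8.9,0,0,14.5],[-0.1,46.5,-50.4,-8.9,0,0,14.5],[-0.1,46.5,-50.4,-8.9,0,0,14.5],[-0.1,46.5,-50.4,-8.9,0,0,14.5],[-0.1,46.5,-50.4,-8.9,0,0,14.5],[-0.1,46.5,-50.4,-8.9,0,0,14.5],[-0.1,46.5,-50.4,-8.9,0,0,14.5],[-0.1,46.5,-50.4,-8.9,0,0,14.5],[-0.1,46.5,-50.4,-8.9,0,0,14.5]]], newtons=30)

```text
t: 2.02
tool_pos: [0.4801, -0.0012, 0.3201]
tool_rot: [-3.14, 0.003, 0.001]
contact_force: [-0.5, -0.2, -0.1]
opening: 0.0469
```

```bash
python3 - <<'E'
from h import *
o=ctrl.get_obs(); print(o['t'],o['tool_pos'],o['opening'],o['dq'].round(2),o['contact_force'])
d=snap('wrist','w1'); 
cv2.imwrite('pics/w1z.png',cv2.resize(d['color'][:,:,::-1],(800,600),interpolation=cv2.INTER_CUBIC))
E
```

```text
2.025 [ 0.48006489 -0.00122995  0.32006349] 0.0468620681112783 [ 0. -0. -0.  0. -0.  0.] [-0.5003867  -0.21138175 -0.13240356]
```

View pics/w1z.png

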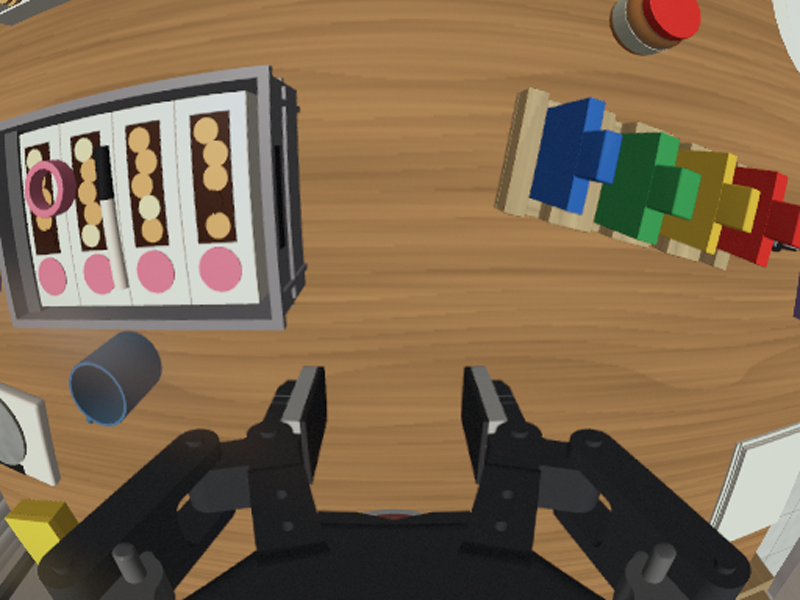

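The crate sits at columns 0–305 and the stand at columns 495–800. The gap is hidden behind the −y wall from here, so I'm moving over it.

play_rows(motion=[[[-0.1,-1.5,-11,2,0,0,0],[-0.1,-1.5,-11,2,0,0,0],[-0.1,-1.5,-11,2,0,0,0],[-0.1,-1.5,-11,2,0,0,0],[-0.1,-1.5,-11,2,0,0,0]]])

```text
t: 2.7
tool_pos: [0.4657, 0.1078, 0.3007]
tool_rot: [-3.14, 0.005, -0.001]
contact_force: [0.4, 0.6, 0.6]
opening: 0.0471
```

```bash
python3 - <<'E'
from h import *
o=ctrl.get_obs(); print(o['t'],o['tool_pos'],o['dq'].round(2))
d=snap('wrist','w2'); 
cv2.imwrite('pics/w2z.png',cv2.resize(d['color'][:200,100:380,::-1],None,fx=2.8,fy=2.8,interpolation=cv2.INTER_CUBIC))
E
```

```text
2.7 [0.46566208 0.10778576 0.30070117] [-0.  0.  0.  0. -0.  0.]
```

View pics/w2z.png

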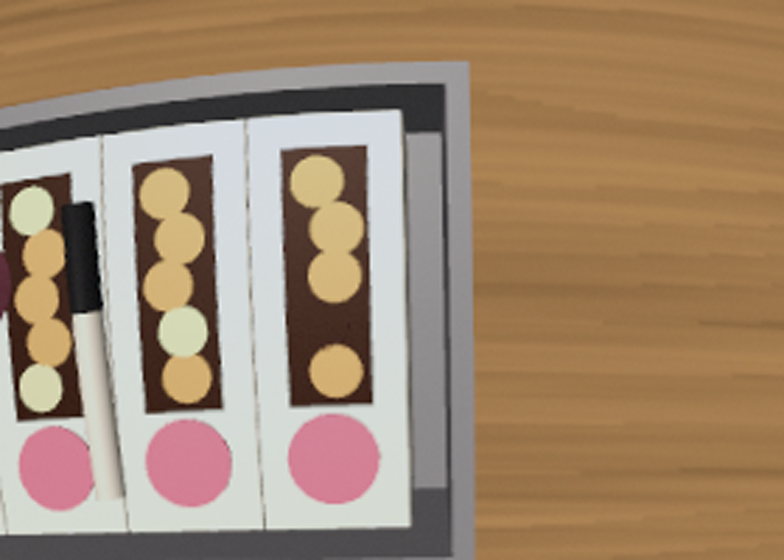

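The gap is visible between the row edge, (404,110)–(411,525) in the zoom, and the inner rim edge, (445,85)–(452,555). Measuring it now.

```bash
cat >> h.py <<'E'
def wray(d,uv,z):
    uv=np.atleast_2d(uv); K=d['mtx']
    n=cv2.fisheye.undistortPoints(uv.reshape(-1,1,2).astype(float),K,np.zeros(4)).reshape(-1,2)
    w=np.c_[n[:,0],-n[:,1],-np.ones(len(n))]@d['T'][:3,:3].T; o=d['T'][:3,3]
    return o+w*((z-o[2])/w[:,2])[:,None]
def ld(f): 
    a=np.load(f'pics/{f}.npz'); return {k:a[k] for k in a}
E
python3 - <<'E'
from h import *
d=ld('w2'); g=d['color'].astype(float)
z=lambda p:np.array(p,float)/2.8+[100,0]+(0.5/2.8-.5)
for n,pts,h in [('inner rim',[(444.5,85),(448,320),(452,555)],.12),('outer rim',[(469,62),(474.5,555)],.12),('row',[(404,110),(407.5,320),(411,525)],.095),('floor at wall',[(441,133),(447,488)],.005),('rimtop inner',[(445,85),(250,92)],.12),('tr',[(468,62)],.12)]:
    print(n,(wray(d,[z(p) for p in pts],h)*1000).round(1).tolist())
print(d['T'][:3,3])
# profiles
for r in (60,90,120,150,170): 
    print(r, g[r,238:276].mean(1).astype(int))
E
```

```text
inner rim [[618.8, 98.7, 120.0], [526.2, 97.6, 120.0], [430.9, 95.7, 120.0]]
outer rim [[628.4, 89.3, 120.0], [430.8, 86.4, 120.0]]
row [[613.8, 114.7, 95.0], [525.0, 113.7, 95.0], [436.2, 112.9, 95.0]]
floor at wall [[619.6, 98.0, 5.0], [429.6, 94.9, 5.0]]
rimtop inner [[618.8, 98.5, 120.0], [618.7, 173.5, 120.0]]
tr [[628.4, 89.7, 120.0]]
[0.54231764 0.10608037 0.44301842]
60 [217 217 218 217 217 192  81 119 154 154 154 153 153 153 152 153 154 153
 152 130  60  91 153 152 152 152 151 151 152 151 131 125 125 125 124 125
 125 125]
90 [217 217 217 217 217 210 168  96 129 148 148 148 148 148 148 148 148 147
 148 147  89  61 127 148 147 148 146 146 147 148 138 112 113 111 111 112
 112 112]
120 [216 216 216 216 216 216 192 130 110 134 143 143 143 143 142 142 143 142
 143 142 112  72  89 138 143 141 141 142 142 141 142 121 113 113 112 113
 113 113]
150 [215 215 215 215 215 215 212 171 107 117 136 139 139 140 139 138 140 138
 138 140 139  92  58 127 139 138 138 140 139 139 140 130 124 123 123 124
 124 123]
170 [214 215 214 215 214 214 215 205 144  96 128 137 138 137 137 138 138 137
 138 137 138 104  67 123 136 137 138 138 138 137 137 123 112 110 112 110
 110 110]
```

The gap measures about 16 ± 1 mm, which points to blue (14 mm), with red (17 mm) borderline. I'll take blue first and measure its play in the gap. Next is a look at it from above.

play_rows(motion=[[[-0.1,6,25,0,0,0,10.2],[-0.1,6,25,0,0,0,10.2],[-0.1,6,25,0,0,0,10.2],[-0.1,6,25,0,0,0,10.2],[-0.1,6,25,0,0,0,10.2],[-0.1,6,25,0,0,0,10.2],[-0.1,6,25,0,0,0,10.2]]])

```text
t: 3.62
tool_pos: [0.5247, -0.1415, 0.3005]
tool_rot: [-3.127, 0.283, -0.001]
contact_force: [-0.3, -0.4, 0.1]
opening: 0.0468
```

```bash
python3 - <<'E'
from h import *
o=ctrl.get_obs(); print(o['t'],o['tool_pos'],o['dq'].round(2))
d=snap('wrist','w3'); 
cv2.imwrite('pics/w3z.png',cv2.resize(d['color'][:230,190:,::-1],None,fx=2.4,fy=2.4,interpolation=cv2.INTER_CUBIC))
E
```

```text
3.625 [ 0.52466199 -0.14147895  0.30053831] [ 0.01 -0.01  0.   -0.   -0.   -0.  ]
```

View pics/w3z.png

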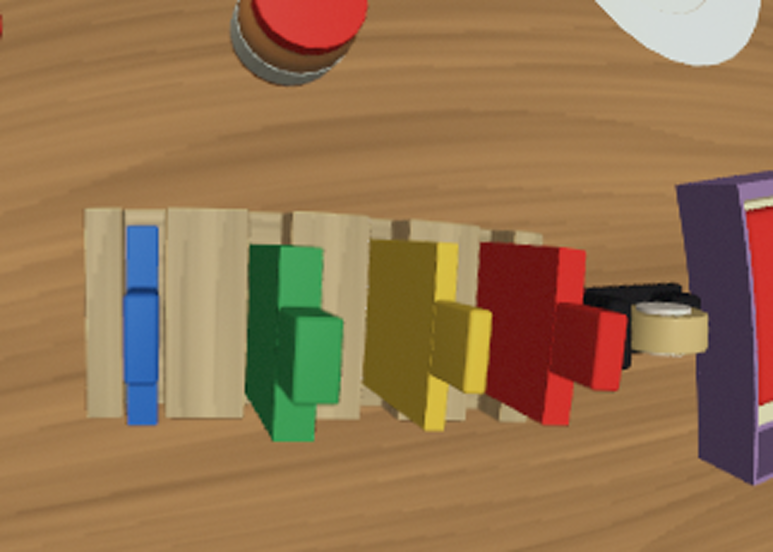

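```bash
python3 - <<'E'
from h import *
d=ld('w3'); z=lambda p:np.array(p,float)/2.4+[190,0]+(0.5/2.4-.5)
P=wray(d,[z(p) for p in [(126.5,294),(158,293),(157,383),(126,383)]],.17)
print((P*1000).round(1), P.mean(0), np.linalg.norm(P-np.roll(P,1,0),axis=1))
S=wray(d,[z(p) for p in [(85,209),(85,416)]],.045); print(S.round(4), np.arctan2(*(S[0]-S[1])[[1,0]]))
Rm=wray(d,[z(p) for p in [(580,308),(626,317),(619,390),(592,390)]],.17); print('red',(Rm*1000).round(1))
c=P.mean(0)
rel(*tgt([c[0],c[1],.134],-.178))
E
```

```text
[[ 580.8 -144.6  170. ]
 [ 579.  -156.4  170. ]
 [ 544.5 -149.8  170. ]
 [ 546.6 -138.   170. ]] [ 0.5627     -0.14720474  0.17      ] [0.03476532 0.01198241 0.03514004 0.0120807 ]
[[ 0.623  -0.1253  0.045 ]
 [ 0.5074 -0.1024  0.045 ]] -0.19571695782075507
red [[ 548.4 -337.   170. ]
 [ 541.7 -363.4  170. ]
 [ 508.4 -358.3  170. ]
 [ 510.7 -342.3  170. ]]
shift cm [ 3.84 -0.06 16.66] turn [-0.09 -0.03 -0.11]
```

Blue's tab centre is at (0.563, −0.147), which agrees with the stand fit of (0.558, −0.146). Going down to grasp it.

play_rows(motion=[[[-0.1,3.9,0,6,0,0,0.5],[-0.1,3.9,0,12,0,0,0.5],[-0.1,3.9,0,16.6,0,0,0.5],[-0.1,3.9,0,16.6,0,0,0.5],[0.9,3.9,0,16.6,0,0,0.5],[0.9,3.9,0,16.6,0,0,0.5],[0.9,3.9,0,16.6,0,0,0.5],[0.9,3.9,0,16.6,0,0,0.5],[0.9,3.9,0,16.6,0,0,0.5]]], newtons=30)

```text
t: 4.8
tool_pos: [0.5654, -0.1484, 0.1387]
tool_rot: [-3.127, 0.296, -0.011]
contact_force: [-0.3, 0.9, 6.4]
opening: 0.0138
```

```bash
python3 - <<'E'
from h import *
o=ctrl.get_obs(); print(o['t'],o['tool_pos'],o['opening'],o['contact_force'])
d=snap('wrist','w4'); 
E
```

```text
4.8 [ 0.56543718 -0.14843626  0.13871621] 0.013794043028517647 [-0.2971726   0.88848448  6.43620769]
```

View pics/w4.png

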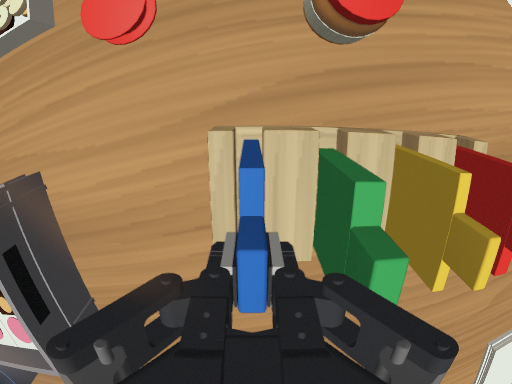

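The fingers hold the tab, with an opening of 13.8 mm. Lifting.

play_rows(motion=[[[0.9,0,0,-3,0,0,0],[0.9,0,0,-8,0,0,0],[0.9,0,0,-13,0,0,0],[0.9,0,0,-15,0,0,0],[0.9,0,0,-15,0,0,0],[0.9,0,0,-15,0,0,0]]], newtons=40)

```text
t: 5.6
tool_pos: [0.5634, -0.1481, 0.2858]
tool_rot: [-3.126, 0.296, -0.004]
contact_force: [0.1, 0.2, -1.7]
opening: 0.0133
```

```bash
python3 - <<'E'
from h import *
o=ctrl.get_obs(); print(o['t'],o['tool_pos'],o['opening'],o['contact_force'],R.from_rotvec(o['tool_rot']).as_matrix().round(4).tolist())
rel(*tgt([.5246,.1055,.285],.0155))
d=snap('wrist','w5'); snap('side','s5')
E
```

```text
5.6 [ 0.56340278 -0.14812233  0.28579825] 0.013272265521711412 [ 0.05122643  0.20077952 -1.69493023] [[0.9822, -0.1877, 0.003], [-0.1877, -0.9822, 0.0017], [0.0027, -0.0022, -1.0]]
shift cm [ -8.57 -24.18   0.11] turn [ -0.11  -0.16 -11.71]
```

View pics/w5.png

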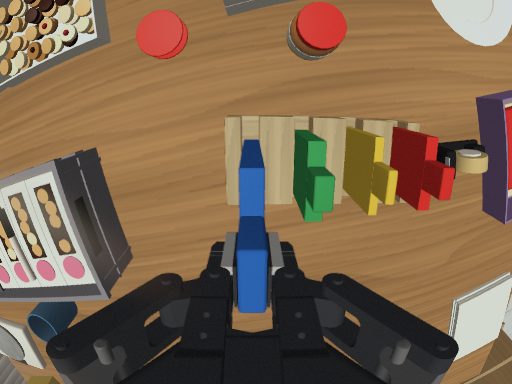

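play_rows(motion=[[[0.9,-8.6,-24.2,0,0,0,-11.7],[0.9,-8.6,-24.2,0,0,0,-11.7],[0.9,-8.6,-24.2,0,0,0,-11.7],[0.9,-8.6,-24.2,0,0,0,-11.7],[0.9,-8.6,-24.2,0,0,0,-11.7],[0.9,-8.6,-24.2,0,0,0,-11.7],[0.9,-8.6,-24.2,0,0,0,-11.7]]], newtons=40)

```text
t: 6.58
tool_pos: [0.5244, 0.1045, 0.2852]
tool_rot: [-3.14, -0.022, -0.002]
contact_force: [0.1, -0.3, -1.5]
opening: 0.0138
```

```bash
python3 - <<'E'
from h import *
o=ctrl.get_obs(); print(o['t'],o['tool_pos'],o['opening'],o['contact_force'],R.from_rotvec(o['tool_rot']).as_matrix().round(4).tolist())
d=snap('wrist','w6')
cv2.imwrite('pics/w6z.png',cv2.resize(d['color'][30:290,150:350,::-1],None,fx=2.3*1.3,fy=2.3,interpolation=cv2.INTER_CUBIC) if 0 else cv2.resize(d['color'][40:240,150:400,::-1],None,fx=3,fy=3,interpolation=cv2.INTER_CUBIC))
snap('top','t6');
E
```

```text
6.575 [0.52439719 0.10453571 0.28516793] 0.01377762265586457 [ 0.11987296 -0.31488231 -1.54221234] [[0.9999, 0.0137, 0.0013], [0.0137, -0.9999, 0.0014], [0.0013, -0.0014, -1.0]]
```

View pics/w6z.png

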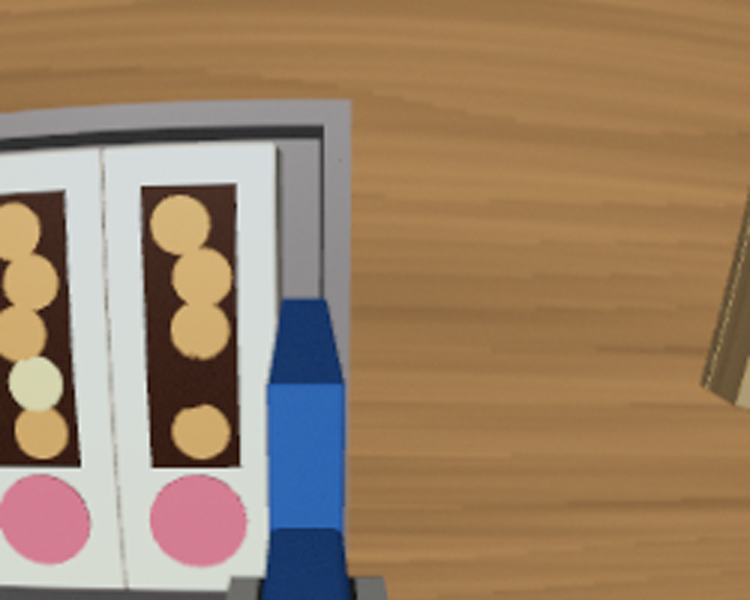

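Blue hangs above the gap. Its foot edge is at zoom (281–327, 300). I'll compare that with the row edge and rim in the same image.

```bash
python3 - <<'E'
from h import *
d=ld('w6'); z=lambda p:np.array(p,float)/3+[150,40]+(0.5/3-.5)
for n,p,h in [('foot L',(281,300),.1565),('foot R',(327,300),.1565),('top L',(268,384),.2765),('top R',(344,384),.2765),('row',(276.5,145),.095),('row',(280,270),.095),('rim',(323.5,135),.12),('rim',(323.3,290),.12),('floorwall',(321,140),.005),('outer',(351,100),.12),('outer',(351,290),.12)]:
    print(n,(wray(d,z(p),h)*1000).round(1))
g=d['color'].astype(int)
for r in (100,115,125): print(r,g[r,238:272].mean(1).astype(int))
print(g[142,238:272,2])
E
```

```text
foot L [[563.9 111.4 156.5]]
foot R [[564.1  97.3 156.5]]
top L [[565.5 110.3 276.5]]
top R [[565.7  97.1 276.5]]
row [[613.5 115.2  95. ]]
row [[566.8 113.5  95. ]]
rim [[616.2  98.5 120. ]]
rim [[562.6  97.7 120. ]]
floorwall [[619.6  97.6   5. ]]
outer [[628.6  89.4 120. ]]
outer [[562.8  88.2 120. ]]
100 [217 217 212 174  83 105 134 147 147 145 146 146 147 146 146 146 146 146
 116  69 140 146 145 146 146 146 145 145 144 126 126 125 125 125]
115 [216 217 211 173  92  99 127 144 144 143 144 144 144 144 144 143 144 144
 116  71 134 143 143 143 143 143 143 143 142 121 121 123 121 121]
125 [216 217 212 181 112  98 129 143 142 142 143 143 143 142 142 143 142 142
 114  88 133 142 142 142 142 142 142 142 138 120 118 118 117 118]
[216 216 216 185 120 103 108 104 105 105 106 105 104 104 105 104 103 105
 104 105 103 111 135 140 139 140 140 140 113  76  68  66  66  65]
```

The board foot centre is 1.3 mm to the −y side of the gap centre. The gap reads about 16.3 mm. Correcting, then going down gently.

play_rows(motion=[[[0.9,0,-0.13,2,0,0,-0.1],[0.9,0,-0.13,4.5,0,0,-0.1],[0.9,0,-0.13,5.5,0,0,-0.1],[0.9,0,-0.13,6,0,0,-0.1],[0.9,0,-0.13,6.4,0,0,-0.1],[0.9,0,-0.13,6.8,0,0,-0.1],[0.9,0,-0.13,7.2,0,0,-0.1],[0.9,0,-0.13,7.2,0,0,-0.1]]], newtons=40)

```text
t: 7.68
tool_pos: [0.5246, 0.1059, 0.2134]
tool_rot: [-3.14, -0.024, -0.002]
contact_force: [-0.5, -0.5, -0.3]
opening: 0.0133
```

```bash
python3 - <<'E'
from h import *
o=ctrl.get_obs(); print(o['t'],o['tool_pos'],o['opening'],o['contact_force'],o['wrist_torque'],o['tool_rot'])
d=snap('wrist','w7')
cv2.imwrite('pics/w7z.png',cv2.resize(d['color'][40:240,150:400,::-1],None,fx=3,fy=3,interpolation=cv2.INTER_CUBIC))
E
```

```text
7.675 [0.52455308 0.10586445 0.21336845] 0.013285146889967183 [-0.51303834 -0.53720202 -0.2756874 ] [ 0.02293713  0.02055435 -0.04620991] [-3.13979972e+00 -2.35387152e-02 -2.40569008e-03]
```

View pics/w7z.png

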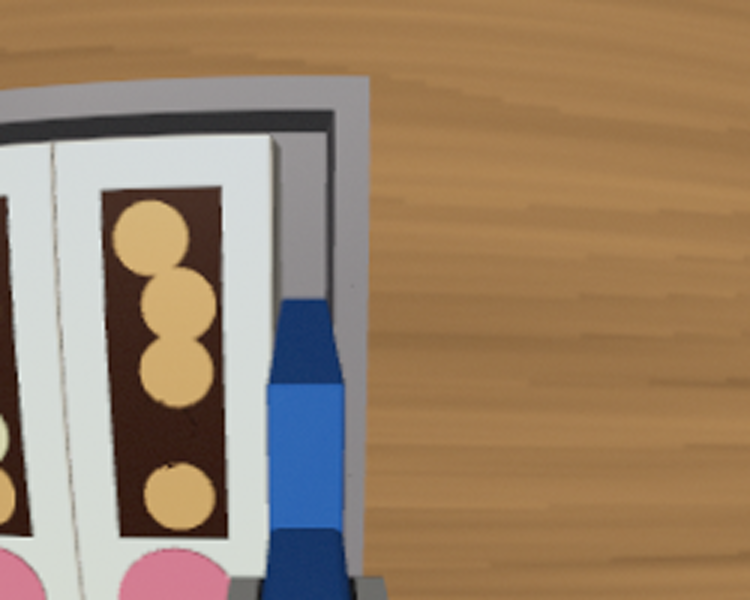

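The foot is between the row edge and the wall, with almost no force. Continuing down.

play_rows(motion=[[[0.9,0,0,1,0,0,0],[0.9,0,0,2,0,0,0],[0.9,0,0,3,0,0,0],[0.9,0,0,4,0,0,0],[0.9,0,0,4,0,0,0]]], newtons=40)

```text
t: 8.35
tool_pos: [0.5239, 0.1059, 0.172]
tool_rot: [-3.14, -0.023, 0.001]
contact_force: [-0.6, -0.0, -1.2]
opening: 0.0132
```

It slides freely. Now the play test: a light sideways push each way.

play_rows(motion=[[[0.9,0,-0.1,0,0,0,0],[0.9,0,-0.2,0,0,0,0],[0.9,0,-0.3,0,0,0,0],[0.9,0,-0.3,0,0,0,0],[0.9,0,-0.3,0,0,0,0]]])

```text
t: 8.98
tool_pos: [0.5241, 0.1086, 0.1723]
tool_rot: [-3.141, -0.023, 0.0]
contact_force: [0.2, -1.6, -0.5]
opening: 0.0135
```

play_rows(motion=[[[0.9,0,0.15,0,0,0,0],[0.9,0,0.3,0,0,0,0],[0.9,0,0.4,0,0,0,0],[0.9,0,0.5,0,0,0,0],[0.9,0,0.5,0,0,0,0],[0.9,0,0.5,0,0,0,0]]])

```text
t: 9.72
tool_pos: [0.524, 0.1048, 0.1723]
tool_rot: [-3.138, -0.024, 0.0]
contact_force: [-0.0, 4.5, -1.5]
opening: 0.0132
```

play_rows(motion=[[[0.9,0,0,0,0,0,0],[0.9,0,0.05,0,0,0,0],[0.9,0,0.05,0,0,0,0],[0.9,0,0.05,0,0,0,0]]])

```text
t: 10.22
tool_pos: [0.5241, 0.1048, 0.1723]
tool_rot: [-3.136, -0.024, 0.0]
contact_force: [0.0, 4.8, -1.7]
opening: 0.0134
```

play_rows(motion=[[[0.9,0,-0.1,0,0,0,0],[0.9,0,-0.2,0,0,0,0],[0.9,0,-0.3,0,0,0,0],[0.9,0,-0.35,0,0,0,0],[0.9,0,-0.35,0,0,0,0],[0.9,0,-0.35,0,0,0,0]]])

```text
t: 10.98
tool_pos: [0.524, 0.108, 0.1723]
tool_rot: [-3.137, -0.024, 0.0]
contact_force: [0.0, -0.6, -0.9]
opening: 0.0136
```

play_rows(motion=[[[0.9,0,-0.05,0,0,0,0],[0.9,0,-0.1,0,0,0,0],[0.9,0,-0.1,0,0,0,0],[0.9,0,-0.1,0,0,0,0]]])

```text
t: 11.48
tool_pos: [0.524, 0.1087, 0.1724]
tool_rot: [-3.138, -0.024, 0.0]
contact_force: [-0.2, -2.4, -0.4]
opening: 0.0135
```

play_rows(motion=[[[0.9,0,0.1,0,0,0,0],[0.9,0,0.2,0,0,0,0],[0.9,0,0.3,0,0,0,0],[0.9,0,0.3,0,0,0,0],[0.9,0,0.3,0,0,0,0]]])

```text
t: 12.1
tool_pos: [0.5241, 0.1058, 0.1724]
tool_rot: [-3.138, -0.024, 0.0]
contact_force: [-0.1, -0.0, -0.9]
opening: 0.0136
```

play_rows(motion=[[[0.9,0,-0.05,0,0,0,0],[0.9,0,-0.1,0,0,0,0],[0.9,0,-0.1,0,0,0,0],[0.9,0,-0.1,0,0,0,0]]])

```text
t: 12.6
tool_pos: [0.5241, 0.1068, 0.1724]
tool_rot: [-3.138, -0.024, 0.0]
contact_force: [-0.7, 0.1, -0.7]
opening: 0.0134
```

Free travel is about 2.2–2.7 mm, so the gap is about 16.2–16.7 mm. Blue is right, and red (17 mm) would need at least 3 mm of travel. Sliding it to the floor.

play_rows(motion=[[[0.9,0,0,1,0,0,0],[0.9,0,0,2,0,0,0],[0.9,0,0,3,0,0,0],[0.9,0,0,3.4,0,0,0],[0.9,0,0,3.7,0,0,0],[0.9,0,0,3.9,0,0,0],[0.9,0,0,4.0,0,0,0],[0.9,0,0,4.0,0,0,0],[0.9,0,0,4.0,0,0,0]]])

```text
t: 13.72
tool_pos: [0.5244, 0.107, 0.134]
tool_rot: [-3.138, -0.024, -0.001]
contact_force: [-2.8, -1.0, 6.4]
opening: 0.0132
```

```bash
python3 - <<'E'
from h import *
o=ctrl.get_obs(); print(o['t'],o['tool_pos'],o['opening'],o['contact_force'],o['wrist_torque'],o['tool_rot'])
d=snap('wrist','w8')
cv2.imwrite('pics/w8z.png',cv2.resize(d['color'][40:240,150:400,::-1],None,fx=3,fy=3,interpolation=cv2.INTER_CUBIC))
E
```

```text
13.725 [0.52443683 0.10697051 0.13400339] 0.013209788381234044 [-2.83704365 -0.97889378  6.35037356] [-0.04948856  0.67627793 -0.01447688] [-3.13777647e+00 -2.37859319e-02 -9.50733133e-04]
```

View pics/w8z.png

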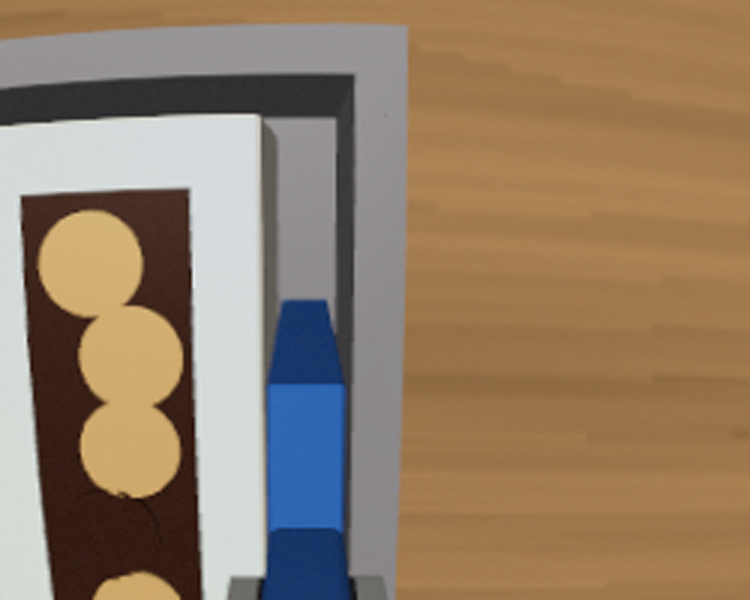

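```bash
python3 - <<'E'
from h import *
d=ld('w8'); z=lambda p:np.array(p,float)/3+[150,40]+(0.5/3-.5)
for n,p,h in [('row bottom',(277,160),.005),('wall bottom',(337,160),.005),('row top',(262,160),.095),('row top',(266,370),.095),('rim',(354.5,100),.12),('rim',(351,370),.12),('foot L',(282,300),.005),('foot R',(328,300),.005)]:
    print(n,(wray(d,z(p),h)*1000).round(1))
print(d['color'][93,230:275].mean(1).astype(int))
E
```

```text
row bottom [[606.6 115.9   5. ]]
wall bottom [[606.8  97.9   5. ]]
row top [[604.7 115.7  95. ]]
row top [[561.4 114.6  95. ]]
rim [[615.   98.7 120. ]]
rim [[567.1  98.2 120. ]]
foot L [[563.8 113.9   5. ]]
foot R [[564.   99.8   5. ]]
[217 217 217 218 217 204 185  93  91  91  91  89 114 148 148 147 147 147
 147 147 147 147 147 147 147 146 147 147 146 147 147 145  58  59  60  59
  61  67 110 146 147 146 146 146 146]
```

The floor-level edges read nearer 17.2–18 mm, which makes it ambiguous whether red fits. I'll refine with sub-pixel edges from the images I already have.

```bash
python3 - <<'E'
from h import *
for f,rows in [('w2',range(45,175,5)),('w6',range(92,138,3)),('w7',range(92,138,3)),('w8',range(82,138,3))]:
    d=ld(f); g=cv2.GaussianBlur(d['color'],(1,3),0).astype(float).mean(2)
    rt=[];rm=[];rb=[];wb=[]
    for r in rows:
        l=g[r]; c=235 if f!='w2' else 238
        # row top edge: bright(>200)->dark crossing 
        i=225 
        while not(l[i]>180 and l[i+1]<=180 ): i+=1
        t=(l[i-4]+ l[i+1:i+5].min())/2
        j=i-2
        while l[j+1]>t: j+=1
        rt.append((j+(l[j]-t)/(l[j]-l[j+1]),r))
        # darkest afterwards, then floor start
        k=j+1
        while not (l[k+1]>l[k]+0 and l[k+3]>120 and l[k]<125): k+=1
        lo=l[j+1:k+1].min(); fl=np.median(l[k+3:k+8]); t=(lo+fl)/2
        while not(l[k]<=t<l[k+1]): k+=1
        rb.append((k+(t-l[k])/(l[k+1]-l[k]),r))
        m=k+5
        while l[m+1]>fl-15: m+=1
        lo2=l[m+1:m+5].min(); t=(fl+lo2)/2; m-=1
        while l[m+1]>t: m+=1
        wb.append((m+(l[m]-t)/(l[m]-l[m+1]),r))
        n=m+1
        while not(l[n]<=t<l[n+1]): n+=1
        rm.append((n+(t-l[n])/(l[n+1]-l[n]),r))
    out={}
    for nm,p,h in [('rowtop',rt,.095),('rowbot',rb,.005),('wallbot',wb,.005),('rim',rm,.12)]:
        P=wray(d,np.array(p),h); s,b=np.polyfit(P[:,0]-.58,P[:,1],1); res=np.std(P[:,1]-s*(P[:,0]-.58)-b)
        out[nm]=b; print(f,nm,'y@.58 %.2f mm slope %.4f res %.2f'%(b*1e3,s,res*1e3))
    print('   gaps: top %.2f bottom %.2f'%((out['rowtop']-out['rim'])*1e3,(out['rowbot']-out['wallbot'])*1e3))
E
```

```text
Traceback (most recent call last):
IndexError: index 512 is out of bounds for axis 0 with size 512
```

```bash
python3 - <<'E'
from h import *
for f in ('w7','w8'):
    d=ld(f); g=d['color'].astype(float).mean(2)
    for r in (95,115,130): print(f,r,g[r,225:275].astype(int))
def cross(l,a,b):
    # subpixel step location between cols a..b by area: plateau values at ends
    A,B=l[a],l[b]; return a+.5+ (l[a+1:b]-B).sum()/(A-B)   # edge in px-centre coordinates
E
```

```text
w7 95 [216 216 217 216 216 216 216 217 217 217 216 217 217 215 201 160  91  90
 117 147 147 147 147 147 148 148 147 146 147 147 147 147 147 130  66  59
  85 148 147 146 146 145 146 146 146 146 146 142 134 129]
w7 115 [216 216 217 217 216 216 216 216 216 216 217 216 216 216 206 163  83  91
 115 139 144 143 144 144 143 143 143 143 143 143 143 144 143 113  68  60
 100 140 143 144 144 145 144 143 143 143 142 141 129 126]
w7 130 [216 216 216 216 217 216 216 216 216 216 216 216 216 216 208 161  86  92
 107 132 142 142 142 141 141 141 141 141 142 142 141 141 141 114  72  60
 116 138 142 140 141 140 141 140 140 140 141 136 119 119]
w8 95 [216 217 216 217 217 216 217 217 216 217 205 186  97  91  91  90  90 115
 147 146 147 147 147 146 147 146 147 146 147 146 146 145 147 146 147 145
 145  59  60  59  60  61  69 113 146 145 147 146 146 145]
w8 115 [216 217 217 216 217 217 217 217 217 216 209 183 136  92  92  93  90 114
 137 144 143 143 143 143 143 144 143 143 144 143 143 143 143 142 143 144
 127  66  59  60  61  61  63 126 144 143 143 143 143 143]
w8 130 [217 216 216 216 217 217 217 216 216 217 209 189 145  84  90  91  91 113
 136 140 141 140 140 141 140 140 141 141 141 141 141 140 140 141 140 140
 126  75  59  61  60  59  58 138 141 142 141 141 142 142]
```

```bash
python3 - <<'E'
from h import *
D={'w7':{95:(240.5,243.0,258.3,260.85),115:(240.45,243.0,257.95,261.0),130:(240.45,243.2,257.95,260.75)},
   'w8':{95:(236.55,242.06,261.5,267.9),115:(237.0,242.1,261.25,267.7),130:(237.1,242.0,261.3,267.55)}}
for f in D:
    d=ld(f); print(f,'cam',d['T'][:3,3].round(4))
    for r,(a,b,c,e) in D[f].items():
        ys=[wray(d,(u,r),h)[0] for u,h in ((a,.0945),(b,.005),(c,.005),(e,.12))]
        s=.0155; y=[(p[1]-s*(p[0]-.58))*1e3 for p in ys]
        print(r,np.round(y,2),'top',round(y[0]-y[3],2),'bot',round(y[1]-y[2],2), 'rowtop-wallbot',round(y[0]-y[2],2))
    # foot width check
d=ld('w8'); l=d['color'].astype(int)
print(l[141,240:264].sum(1)); print(l[139,240:264].sum(1)); print(l[143,240:264].sum(1))
E
```

```text
w7 cam [0.601  0.1055 0.3558]
95 [115.01 115.47  97.72  98.19] top 16.83 bot 17.75 rowtop-wallbot 17.29
115 [115.14 115.55  98.08  98.02] top 17.12 bot 17.48 rowtop-wallbot 17.06
130 [115.22 115.41  98.03  98.17] top 17.05 bot 17.38 rowtop-wallbot 17.19
w8 cam [0.601  0.1064 0.2763]
95 [115.64 115.4   97.95  98.07] top 17.56 bot 17.45 rowtop-wallbot 17.69
115 [115.44 115.44  98.11  98.12] top 17.32 bot 17.32 rowtop-wallbot 17.32
130 [115.45 115.6   98.    98.13] top 17.32 bot 17.59 rowtop-wallbot 17.45
[275 277 320 312 225 178 183 185 185 182 183 187 179 181 183 177 179 180
 173 352 413 340 219 181]
[273 272 320 387 388 383 375 368 368 367 367 368 365 364 371 369 367 373
 379 411 421 339 214 182]
[276 272 324 281 181 178 185 184 183 179 182 183 183 178 178 181 181 181
 188 268 395 340 219 180]
```

The refined edges give a gap of about 17.3–17.6 mm, so red (17 mm) may fit as the thickest. Blue would pass as well, but the task asks for the thickest, so I'll put blue back and try red. Lifting blue.

play_rows(motion=[[[0.9,0,0,-2,0,0,0],[0.9,0,0,-5,0,0,0],[0.9,0,0,-9,0,0,0],[0.9,0,0,-13,0,0,0],[0.9,0,0,-15.5,0,0,0],[0.9,0,0,-15.5,0,0,0]]])

```text
t: 14.52
tool_pos: [0.5257, 0.1065, 0.2919]
tool_rot: [-3.137, -0.024, -0.01]
contact_force: [0.5, -0.3, -0.5]
opening: 0.0135
```

```bash
python3 - <<'E'
from h import *
o=ctrl.get_obs(); print(o['t'],o['tool_pos'],o['contact_force'])
rel(*tgt([.5638,-.1483,.285],-.188))
E
```

```text
14.525 [0.5256669  0.10649132 0.29193679] [ 0.54679213 -0.26403644 -0.4888662 ]
shift cm [ 3.42 25.54  0.61] turn [-0.27 -0.35 11.64]
```

play_rows(motion=[[[0.9,3.4,25.5,0.6,0,0,11.6],[0.9,3.4,25.5,0.6,0,0,11.6],[0.9,3.4,25.5,0.6,0,0,11.6],[0.9,3.4,25.5,0.6,0,0,11.6],[0.9,3.4,25.5,0.6,-0.2,-0.3,11.6],[0.9,3.4,25.5,0.6,-0.2,-0.3,11.6],[0.9,3.4,25.5,0.6,-0.2,-0.3,11.6]]])

```text
t: 15.4
tool_pos: [0.5634, -0.1465, 0.2844]
tool_rot: [-3.126, 0.291, 0.0]
contact_force: [-1.0, 0.3, -0.7]
opening: 0.0136
```

```bash
python3 - <<'E'
from h import *
o=ctrl.get_obs(); print(o['t'],o['tool_pos'],o['contact_force'],o['opening'])
rel(*tgt([.5638,-.1483,.139],-.188))
snap('wrist','w9')
E
```

```text
15.4 [ 0.56338266 -0.14647376  0.28444536] [-0.96090209  0.32301472 -0.65683069] 0.013579784172602544
shift cm [ 0.08  0.2  14.54] turn [-0.11  0.01  0.13]
```

View pics/w9.png

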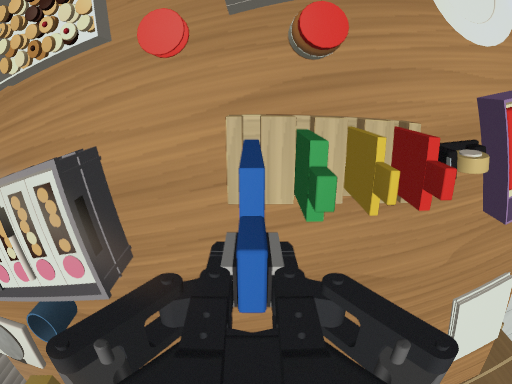

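Blue is aligned with its slot. Going down and releasing.

play_rows(motion=[[[0.9,0,0.2,5,0,0,0],[0.9,0,0.2,10,0,0,0],[0.9,0,0.2,13.5,0,0,0],[0.9,0,0.2,14.4,0,0,0],[0.9,0,0.2,14.5,0,0,0],[0.9,0,0.2,14.6,0,0,0]]])

```text
t: 16.2
tool_pos: [0.5641, -0.1478, 0.1402]
tool_rot: [-3.127, 0.289, -0.005]
contact_force: [0.3, -0.3, -0.5]
opening: 0.0137
```

play_rows(motion=[[[-0.1,0,0,0,0,0,0],[-0.1,0,0,0,0,0,0],[-0.1,0,0,0,0,0,0],[-0.1,0,0,-5,0,0,0],[-0.1,0,0,-11,0,0,0],[-0.1,0,0,-15,0,0,0],[-0.1,0,0,-15,0,0,0]]])

```text
t: 17.08
tool_pos: [0.5655, -0.1488, 0.2959]
tool_rot: [3.126, -0.289, 0.019]
contact_force: [-0.3, -0.7, 0.1]
opening: 0.0468
```

```bash
python3 - <<'E'
from h import *
o=ctrl.get_obs(); print(o['t'],o['tool_pos'],o['contact_force'],o['opening'])
snap('wrist','w10')
# red slot pos predicted from blue (slot y 105 -> -105)
b=np.array([.5634,-.1481]); s=-.188; r=b+(-.210)*np.array([-np.sin(s),np.cos(s)]); print('red pred',r)
rel(*tgt([r[0]-.03,r[1],.29],-.188))
E
```

```text
17.075 [ 0.56553703 -0.14877752  0.29587602] [-0.32889171 -0.65164261  0.12228386] 0.0468411413591038
red pred [ 0.52415215 -0.3543998 ]
shift cm [-3.13 21.55  0.23] turn [-0.02 -0.4   0.2 ]
```

View pics/w10.png

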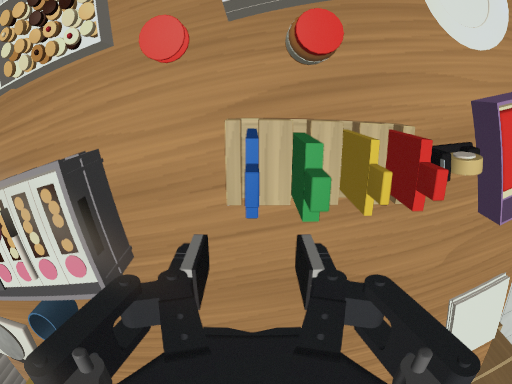

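Blue stands upright in its slot. Moving above red.

play_rows(motion=[[[-0.1,-3.1,21.5,0.2,0,-0.4,0.2],[-0.1,-3.1,21.5,0.2,0,-0.4,0.2],[-0.1,-3.1,21.5,0.2,0,-0.4,0.2],[-0.1,-3.1,21.5,0.2,0,-0.4,0.2],[-0.1,-3.1,21.5,0.2,0,-0.4,0.2],[-0.1,-3.1,21.5,0.2,0,-0.4,0.2]]])

```text
t: 17.88
tool_pos: [0.4944, -0.3531, 0.2888]
tool_rot: [-3.125, 0.294, 0.003]
contact_force: [-0.2, 0.3, 0.7]
opening: 0.0467
```

```bash
python3 - <<'E'
from h import *
o=ctrl.get_obs(); print(o['t'],o['tool_pos'],o['contact_force'],o['opening'])
d=snap('wrist','w11'); cv2.imwrite('pics/w11z.png',cv2.resize(d['color'][60:240,130:390,::-1],None,fx=3,fy=3,interpolation=cv2.INTER_CUBIC))
E
```

```text
17.875 [ 0.49438415 -0.35306958  0.28876648] [-0.23368097  0.31013888  0.70251566] 0.04674275876649011
```

View pics/w11z.png

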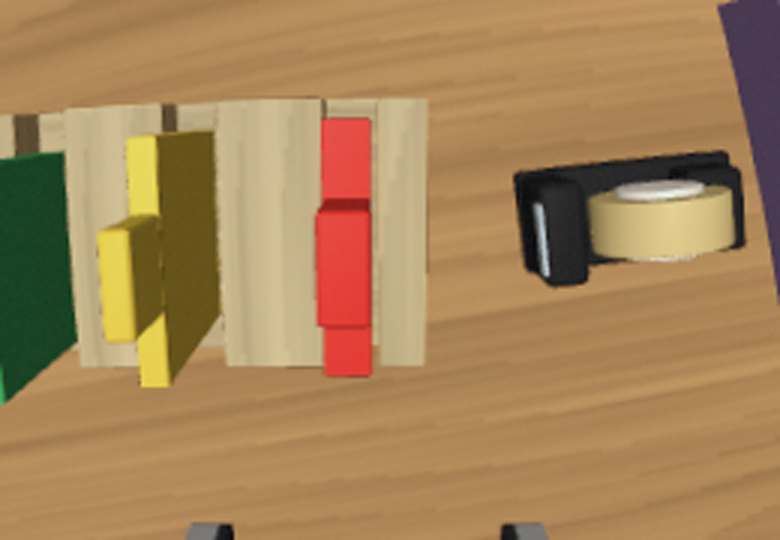

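```bash
python3 - <<'E'
from h import *
d=ld('w11'); z=lambda p:np.array(p,float)/3+[130,60]+(.5/3-.5)
P=wray(d,[z(p) for p in [(317,211),(370,210),(370,326),(318,326)]],.17)
c=P.mean(0); print((P*1000).round(1),c,np.linalg.norm(P-np.roll(P,1,0),axis=1), [np.arctan2(*(a-b)[[1,0]]) for a,b in ((P[0],P[3]),(P[1],P[2]))])
rel(*tgt([c[0],c[1],.138],-.188))
E
```

```text
[[ 545.5 -349.6  170. ]
 [ 542.8 -364.9  170. ]
 [ 508.5 -358.4  170. ]
 [ 511.4 -343.   170. ]] [ 0.52703977 -0.35397885  0.17      ] [0.03472257 0.01549927 0.03498255 0.01563987] [np.float64(-0.19076469463269824), np.float64(-0.1866673472689528)]
shift cm [ 3.22 -0.46 15.12] turn [-0.09  0.07  0.07]
```

play_rows(motion=[[[-0.1,3.2,-0.4,5,0,0,0],[-0.1,3.2,-0.4,10,0,0,0],[-0.1,3.2,-0.4,14,0,0,0],[-0.1,3.2,-0.4,15.1,0,0,0],[-0.1,3.2,-0.4,15.1,0,0,0],[0.9,3.2,-0.4,15.1,0,0,0],[0.9,3.2,-0.4,15.1,0,0,0],[0.9,3.2,-0.4,15.1,0,0,0],[0.9,3.2,-0.4,15.1,0,0,0],[0.9,3.2,-0.4,15.1,0,0,0]]], newtons=40)

```text
t: 19.18
tool_pos: [0.528, -0.3554, 0.1411]
tool_rot: [3.128, -0.293, 0.004]
contact_force: [-0.3, 1.9, 6.4]
opening: 0.0164
```

play_rows(motion=[[[0.9,0,0,-3,0,0,0],[0.9,0,0,-8,0,0,0],[0.9,0,0,-13,0,0,0],[0.9,0,0,-15,0,0,0],[0.9,0,0,-15,0,0,0]]])

```text
t: 19.8
tool_pos: [0.528, -0.3557, 0.2923]
tool_rot: [3.126, -0.293, 0.007]
contact_force: [-0.2, -0.8, -1.8]
opening: 0.0163
```

```bash
python3 - <<'E'
from h import *
o=ctrl.get_obs(); print(o['t'],o['tool_pos'],o['contact_force'],o['opening'])
rel(*tgt([.5246,.1062,.285],.0155))
E
```

```text
19.8 [ 0.52797524 -0.3557371   0.29228407] [-0.24955518 -0.82176972 -1.84734377] 0.01628292620155087
shift cm [ -8.93 -45.33   0.62] turn [  0.11  -0.27 -11.61]
```

The other tabs reach z = 0.17, so I'm lifting higher before crossing them.

play_rows(motion=[[[0.9,0,0,-4.5,0,0,0],[0.9,0,0,-4.5,0,0,0],[0.9,-8.9,-45.3,-4.5,0,0,-11.6],[0.9,-8.9,-45.3,-4.5,0,0,-11.6],[0.9,-8.9,-45.3,-4.5,0,0,-11.6],[0.9,-8.9,-45.3,-4.5,0,0,-11.6],[0.9,-8.9,-45.3,-4.5,0,0,-11.6],[0.9,-8.9,-45.3,-4.5,0,0,-11.6],[0.9,-8.9,-45.3,-4.5,0,0,-11.6],[0.9,-8.9,-45.3,-1,0,-0.3,-11.6],[0.9,-8.9,-45.3,0.6,0,-0.3,-11.6],[0.9,-8.9,-45.3,0.6,0,-0.3,-11.6],[0.9,-8.9,-45.3,0.6,0,-0.3,-11.6],[0.9,-8.9,-45.3,0.6,0,-0.3,-11.6]]])

```text
t: 21.55
tool_pos: [0.5256, 0.1049, 0.2867]
tool_rot: [3.14, 0.022, 0.003]
contact_force: [-0.1, 0.3, -1.3]
opening: 0.0163
```

```bash
python3 - <<'E'
from h import *
o=ctrl.get_obs(); print(o['t'],o['tool_pos'],o['opening'],o['contact_force'],R.from_rotvec(o['tool_rot']).as_matrix().round(4).tolist())
d=snap('wrist','w12')
cv2.imwrite('pics/w12z.png',cv2.resize(d['color'][40:240,150:400,::-1],None,fx=3,fy=3,interpolation=cv2.INTER_CUBIC))
E
```

```text
21.55 [0.52555401 0.10494992 0.28665625] 0.016311917058239533 [-0.14200468  0.2774608  -1.28290417] [[0.9999, 0.0137, 0.0017], [0.0137, -0.9999, -0.0018], [0.0016, 0.0018, -1.0]]
```

View pics/w12z.png

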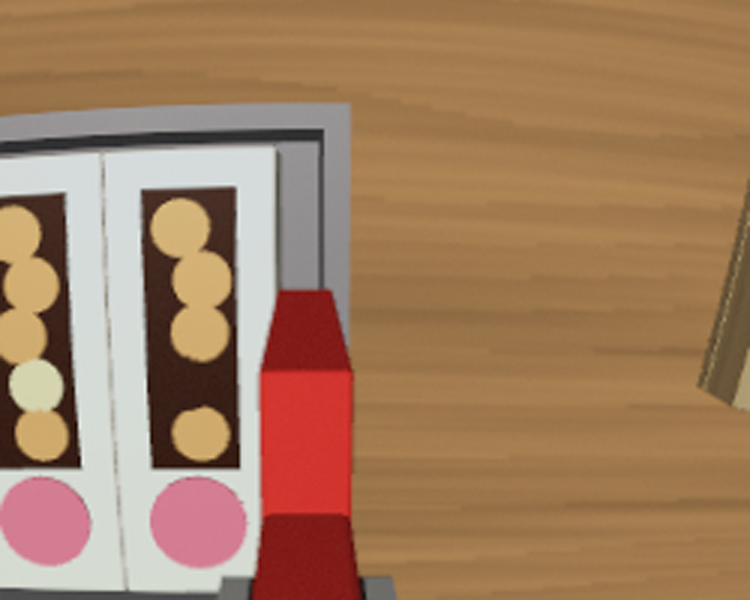

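```bash
python3 - <<'E'
from h import *
d=ld('w12'); z=lambda p:np.array(p,float)/3+[150,40]+(0.5/3-.5)
for n,p,h in [('foot L',(276.5,291),.156),('foot R',(333,291),.156),('top L',(261.5,371),.276),('top R',(352,371),.276),('row',(277,150),.095),('rim',(323.5,140),.12),('rim',(322,285),.12)]:
    print(n,(wray(d,z(p),h)*1000).round(1))
g=d['color'].astype(int)
print(g[139,236:272].tolist()); 
E
```

```text
foot L [[567.6 112.8 156. ]]
foot R [[567.8  95.5 156. ]]
top L [[568.5 111.9 276. ]]
top R [[568.8  96.1 276. ]]
row [[613.  114.9  95. ]]
rim [[615.8  98.4 120. ]]
rim [[565.4  98.1 120. ]]
[[213, 219, 216], [213, 219, 216], [213, 219, 216], [213, 219, 217], [211, 216, 213], [179, 170, 164], [135, 59, 53], [130, 28, 24], [130, 29, 27], [129, 28, 25], [130, 29, 26], [130, 29, 26], [128, 23, 21], [130, 29, 25], [129, 27, 24], [128, 24, 22], [129, 26, 21], [130, 28, 24], [129, 26, 22], [130, 28, 23], [129, 27, 23], [129, 26, 23], [129, 25, 19], [130, 28, 23], [126, 27, 24], [129, 109, 110], [140, 135, 137], [143, 140, 141], [143, 139, 141], [142, 139, 140], [148, 124, 102], [151, 115, 75], [151, 114, 72], [152, 114, 72], [150, 113, 71], [151, 113, 71]]
```

```bash
python3 - <<'E'
from h import *
for v in ([-3.13777647,-.0237859,-.00095],[-3.141,-.023,0],[-3.138,-.024,0],[-3.1398,-.02354,-.0024]): print(R.from_rotvec(v).as_matrix()[:,2].round(4))
rel(*tgt([.5246,.1064,.286],.0155))
E
```

```text
[ 6.0e-04  3.7e-03 -1.0e+00]
[-0.e+00  5.e-04 -1.e+00]
[-0.      0.0035 -1.    ]
[ 0.0015  0.0017 -1.    ]
shift cm [-0.09 -0.13  0.06] turn [ 0.1  -0.09 -0.09]
```

play_rows(motion=[[[0.9,-0.1,-0.19,2,0.1,-0.1,-0.1],[0.9,-0.1,-0.19,4,0.1,-0.1,-0.1],[0.9,-0.1,-0.19,5,0.1,-0.1,-0.1],[0.9,-0.1,-0.19,5,0.1,-0.1,-0.1],[0.9,-0.1,-0.19,5,0.1,-0.1,-0.1]]])

```text
t: 22.22
tool_pos: [0.5248, 0.107, 0.237]
tool_rot: [3.141, 0.025, 0.001]
contact_force: [0.1, -0.4, -0.8]
opening: 0.0164
```

```bash
python3 - <<'E'
from h import *
o=ctrl.get_obs(); print(o['t'],o['tool_pos'],o['opening'],o['contact_force'],R.from_rotvec(o['tool_rot']).as_matrix().round(4).tolist())
d=snap('wrist','w13')
cv2.imwrite('pics/w13z.png',cv2.resize(d['color'][70:210,180:330,::-1],None,fx=4,fy=4,interpolation=cv2.INTER_CUBIC))
g=d['color'].astype(int)
for r in (125,130,134,138,141): print(r,g[r,234:272].mean(1).astype(int))
E
```

```text
22.225 [0.5248209  0.10695275 0.2370265 ] 0.016448742800599825 [ 0.1253876  -0.41494482 -0.80727629] [[0.9999, 0.0158, 0.0006], [0.0158, -0.9999, -0.0], [0.0006, 0.0, -1.0]]
125 [216 216 216 216 216 216 216 207 160  85 107 133 142 142 142 142 141 141
 141 141 142 141 142 142 128  79  59  78 135 141 142 142 141 141 141 141
 141 140]
130 [216 216 216 216 216 216 217 208 160  87 108 134 141 142 142 141 141 142
 142 142 142 141 141 141 128  79  58  97 136 140 141 140 141 141 141 141
 140 140]
134 [216 216 215 215 216 217 216 205 153  88 108 134 140 142 141 141 140 141
 140 142 141 140 141 140 114  72  61  96 135 140 139 140 141 141 140 140
 140 140]
138 [216 216 216 216 216 216 216 191 122  57  61  59  61  62  59  59  60  59
  60  59  60  59  57  60  60  59  57  97 134 140 140 140 140 140 140 139
 140 138]
141 [216 216 216 216 216 216 209 160  61  60  61  60  63  57  55  60  60  59
  59  60  57  58  58  57  58  57  61  84 132 140 140 141 140 140 140 140
 140 135]
```

View pics/w13z.png

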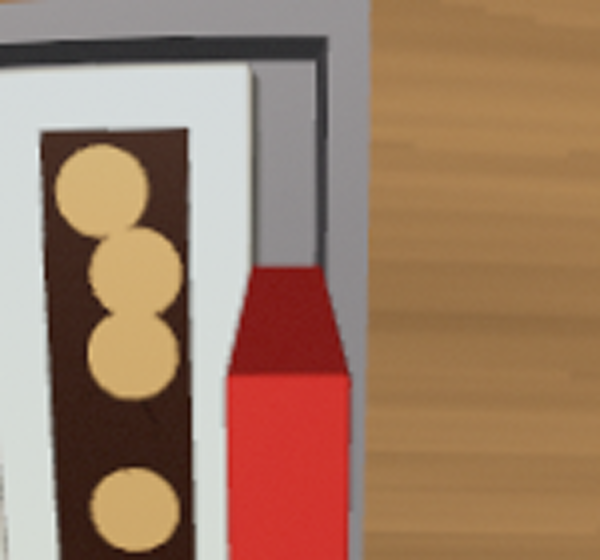

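Red's foot lines up with both edges, spanning columns 242–260.5. Going gently into the mouth.

play_rows(motion=[[[0.9,0,0,0.6,0,0,0],[0.9,0,0,1.0,0,0,0],[0.9,0,0,1.3,0,0,0],[0.9,0,0,1.6,0,0,0],[0.9,0,0,1.8,0,0,0],[0.9,0,0,1.8,0,0,0]]])

```text
t: 23.02
tool_pos: [0.5249, 0.107, 0.2192]
tool_rot: [-3.141, -0.025, -0.001]
contact_force: [-0.4, 0.1, -1.3]
opening: 0.0164
```

No resistance at 7 mm below the carton tops. Continuing in stages.

play_rows(motion=[[[0.9,0,0,0.5,0,0,0],[0.9,0,0,1.0,0,0,0],[0.9,0,0,1.5,0,0,0],[0.9,0,0,1.5,0,0,0]]])

```text
t: 23.52
tool_pos: [0.5245, 0.1069, 0.2033]
tool_rot: [3.141, 0.025, -0.001]
contact_force: [0.4, -0.2, -1.3]
opening: 0.0166
```

play_rows(motion=[[[0.9,0,0,0.7,0,0,0],[0.9,0,0,1.4,0,0,0],[0.9,0,0,2.1,0,0,0],[0.9,0,0,2.5,0,0,0],[0.9,0,0,2.5,0,0,0]]])

```text
t: 24.15
tool_pos: [0.5242, 0.1069, 0.1778]
tool_rot: [3.141, 0.025, -0.002]
contact_force: [0.3, 0.7, -1.2]
opening: 0.0164
```

play_rows(motion=[[[0.9,0,0,0.7,0,0,0],[0.9,0,0,1.4,0,0,0],[0.9,0,0,2.1,0,0,0],[0.9,0,0,2.8,0,0,0],[0.9,0,0,3.4,0,0,0],[0.9,0,0,3.7,0,0,0],[0.9,0,0,3.9,0,0,0],[0.9,0,0,3.9,0,0,0]]])

```text
t: 25.15
tool_pos: [0.5242, 0.107, 0.1387]
tool_rot: [-3.141, -0.025, 0.002]
contact_force: [1.4, 2.2, -1.8]
opening: 0.0159
```

play_rows(motion=[[[0.9,0,0,0.2,0,0,0],[0.9,0,0,0.4,0,0,0],[0.9,0,0,0.4,0,0,0],[0.9,0,0,0.4,0,0,0]]])

```text
t: 25.65
tool_pos: [0.5247, 0.1071, 0.1362]
tool_rot: [-3.141, -0.025, 0.0]
contact_force: [-2.2, 0.4, 6.1]
opening: 0.0166
```

Red stands on the floor: contact came at TCP 0.1362 against 0.136 expected. Releasing and retreating.

play_rows(motion=[[[0.9,0,0,-0.1,0,0,0],[-0.1,0,0,-0.1,0,0,0],[-0.1,0,0,-0.1,0,0,0],[-0.1,0,0,-0.1,0,0,0],[-0.1,0,0,-0.3,0,0,0],[-0.1,0,0,-4,0,0,0],[-0.1,0,0,-10,0,0,0],[-0.1,-3,0,-16,0,0,0],[-0.1,-3,5,-18,0,0,0],[-0.1,-3,5,-18,0,0,0],[-0.1,-3,5,-18,0,0,0]]])

```text
t: 27.02
tool_pos: [0.4953, 0.0567, 0.3155]
tool_rot: [-3.141, -0.024, 0.002]
contact_force: [-0.3, 0.4, -0.5]
opening: 0.0469
```

```bash
python3 - <<'E'
from h import *
o=ctrl.get_obs(); print(o['t'],o['tool_pos'],o['opening'],o['contact_force'])
d=snap('wrist','w14'); s=snap('side','s14')
a=d['color'][:300]; b=s['color'][100:360,150:350]
cv2.imwrite('pics/e.png',np.hstack([cv2.resize(a,None,fx=.93,fy=1),cv2.resize(b,(300,300))])[:,:,::-1] if 0 else cv2.resize(b,None,fx=2.3,fy=2.3,interpolation=cv2.INTER_CUBIC)[:,:,::-1])
E
```

```text
27.025 [0.49529713 0.05666588 0.31550429] 0.0468765452269759 [-0.27697765  0.43274527 -0.51489096]
```

View pics/w14.png

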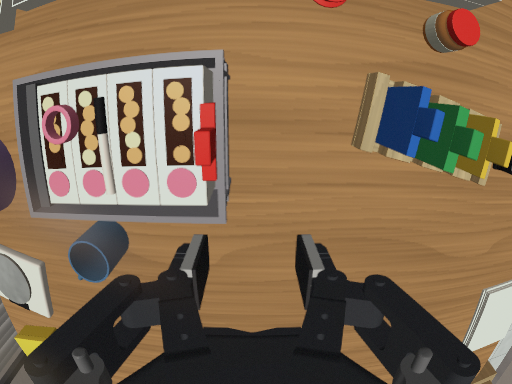

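View pics/e.png

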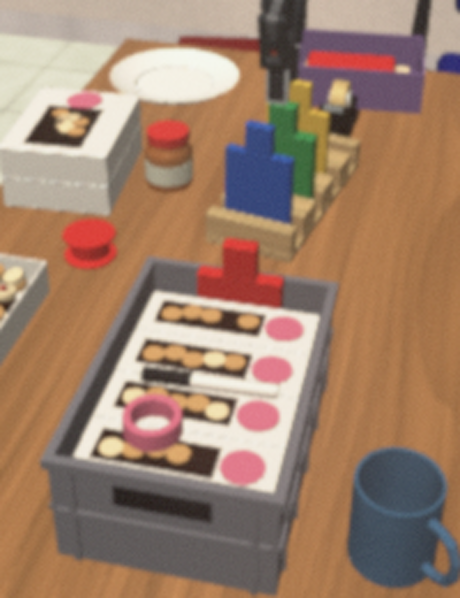

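Red is upright in the gap at columns 195–217. Blue, green and yellow are upright in the stand, and the other items look unmoved. Handing in.

```bash
python3 - <<'E'
from h import *
print(ctrl.finish_job())
E
```

```text
the job is handed in; nothing more can be done
None
```

The red spacer (17 mm) is in the gap, upright and released on the crate floor, and I have handed the job in at about 27 s of the 72 s limit. No verdict was reported.

- **Blue first (14 mm):** it slid freely to the floor but had about 2.2–3 mm of sideways play. I put it back upright in its slot.
- **Red next (17 mm):** it went down with almost no resistance (vertical force never pushing back on the way). It touched the floor with the tool at 0.1362 m, against about 0.136 m expected, pressed with about 6 N, and was let go only there.
- **Disagreement between measurements:** my first camera reading of the gap (about 16–16.5 mm) and the blue play test suggested red would not fit. Sharper edges from the later pictures gave 17.3–17.6 mm, and trying red settled it.
- **Green not tried (20 mm):** it is too thick for a gap of about 17.4 mm. Yellow (11 mm) was not tried either, as it would sit loose.

The last pictures show red upright in the gap, blue, green and yellow upright in the stand, and the other items apparently where they were. I judged that by eye and did not measure the other items. The gripper was clear of everything.

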